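# Put the screw box away and shut the cabinet door on its catch

## Robot

A 6-joint arm with a two-finger parallel gripper is mounted at the origin on a cart in front of the work surface, level with it; the furniture and walls round the work are solid. World frame = base frame: x ahead of the robot, y to its left, z up, the work surface at z = 0. Lengths are in m, angles in rad, forces in N, time in s.
With the tool pointing down it reaches from about 0.425 to 0.95 m from the base axis. Payload 3.5 kg.
Tool frame: the origin (TCP) lies between the finger pads; the fingertips stand 14 mm ahead of it and the grasp point (between the pads) lies 5 mm behind it; z points along the fingers, y is the line along which they close (so a half turn about z gives the same grasp; the last joint's range is limited). The gripper opens to 85 mm and grips with 20 to 120 N. Pads are 22 mm wide; open, the fingers measure 114 mm over their backs; the gripper's body (76 mm by 85 mm) begins 54 mm behind the grasp point. The pads swing forward as they close: fully open they stand 13 mm farther back than shut.
Start: joints at [1.054, 0.286, 1.577, -0, 1.279, -0.15], TCP at [0.242, 0.63, 0.245] pointing down, gripper open.
Joint ranges: [-2.77, 2.77], [-0.9, 2.22], [0.21, 2.48], [-1.53, 4.67], [0.24, 2.81], [-2.84, 2.84]. Speed limits (rad/s): [2.79, 2.79, 3.14, 3.14, 3.14, 3.14].

## Interface

Orientations are given as a unit quaternion [x, y, z, w].
In Python, from plant import * gives the robot as it stands.
- The arm moves only by the tool step_arm, never from a script. Its argument "commands" is a list of rows, each an object of numbers: "gripper": the gripper's target within -1 to 1 (shut at 1, half-way at 0, fully open at -1); "x", "y", "z": the shift along the tool's x, y, z in mm; "spin": the turn about the tool's z in degrees. A call has exactly 10 rows; each row shifts and turns the commanded pose from where the row before left it, along the tool's axes as they then stand; what a row does not reach is not made up. A row lasts 1/10 s, in which the tool goes at most 50 mm and 8.59 degrees, less where a joint would pass 70% of its speed; a pose out of reach is approached as far as the arm can. A call with a gripper value outside its range is refused whole. The fingers move at their own pace and stop on an object; "force" is the grip in N (left out, the last holds). Time passes only in rows, so rows that do not move let the fingers close, or fill a call up. It gives the time, the measured TCP pose, the force, the opening and the grip force at its end, in the units of the state.
- get_state(): the state, without advancing time (a new reading comes with each control period).
- read_camera(name): name is "scene" or "top" or "wrist"; returns a dict with "color" (384x512x3 uint8, red, green, blue), "z_map" (384x512 float32, m along the optical axis (not along the pixel's ray), 0 where there is no reading), "fx", "fy", "cx", "cy" (pixels), "distortion" ([k1, k2, p1, p2, k3] as OpenCV has them; the pictures are not rectified), "eye" and "attitude" of the camera in the world; the wrist camera has in their place "mount" (4x4, takes a point from camera to tool coordinates, whose origin is the TCP and whose axes are the flange's). Camera axes: x right, y up, looking along -z (the intrinsics and any distortion apply to the point x, -y, -z); pixel columns grow to the right and rows downward; lengths in m; the calibration is good to about 2 mm. A picture is of the moment at which its call begins: read the wrist's pose just before it.
- sign_off(): hands the job in; it is judged then, once.
The state is a dict: "time": time; "qpos": joint angles; "dq": joint speeds; "joint_efforts": joint torques, N m; "eef_pos": TCP position; "tcp_rot": TCP orientation; "contact_force": force on the tool from outside, world axes, zero at the start; "wrist_torque": the same for the moment, N m; "opening": opening from 0.0 (shut) to 1.0 (fully open); "finger_force": force on a finger pad.
Only numpy, scipy, OpenCV 4.12 (cv2) and the standard library are available. Lean on these libraries where they do the work, as an engineer would, in place of code of your own. Each camera call takes 0.05 s, during which the arm holds its last target. There are 200 camera calls.

## Task

Put the box of screws (the lower, longer of the two small cartons) away in the little steel cabinet, standing on its base on the cabinet floor, then push the cabinet door shut until it rolls over its spring catch and stays fully home. Press firmly but do not slam or force the door, and leave the taller carton where it is.

Things in the scene. Friction and masses are not known exactly. Their poses are not given: they have to be found in the camera images.
- cabinet: Low grey sheet-steel cabinet on a plywood board, fixed to the bench. Origin: middle of the doorway, at bench level; x points into the cabinet, y left as one looks in, z up. Shell 200 mm wide, 140 deep (x 0 to 140), walls 4; roof at z 100 outside, 96 inside; doorway 192 wide, reaching from the board to the roof.
- step (a point): Point on top of the plywood board, 80 mm in front of the doorway's middle. The board is 12 mm thick, 210 wide, runs from 160 mm before the doorway to the cabinet's back, and is also the floor inside: level, no sill. Axes as the cabinet.
- free_floor (a point): Middle of the free floor inside, on top of the board, 68 mm behind the doorway and 25 mm right of its middle: free 140 mm wide and 136 deep, 84 high. Left of it a fixed wooden block (45 wide, 110 deep, 35 high) lies along the left wall. Axes as the cabinet.
- cabinet_door (a joint): Cabinet door, upright hinge at the doorway's left edge. 0 = shut and seated; grows as it opens towards the robot, to 1.9 rad. Leaf 198 mm from hinge to free edge, 82 high (18 to 100 above the bench), 10 thick; a pull lip 50 high stands 14 mm out along the free edge outside. Slight friction; stays where it is left, unless on the catch.
- catch (a point): Sprung roller of the door's catch, inside the doorway's right edge, 80 mm above the bench. The door's striker meets it at about 0.1 rad; it takes about 8 N pushed 140 mm from the hinge and passes at about 0.045 rad; then the roller pulls the door in to 0, against a firm stop. Let go earlier, the door springs back ajar.
- door_hinge (a point): Point on the upright hinge axis, 68 mm above the bench, in the middle of the leaf's thickness. Its axes turn with the door: -y runs along the leaf to the free edge, -x points out of the outside face (to be pushed).
- door_face (a point): Point on the outside face of the door, 140 mm from the hinge (58 mm short of the free edge) and 68 mm above the bench: a good place to push. Its -x axis points out of the face.
- screw_box_center (a point): Centre of the loose carton of screws, 55 (its x) x 85 (its y) x 45 mm high, about 0.25 to 0.5 kg, standing on the bench; it is the lower and longer of the two cartons. z up.
- nail_box_center (a point): Centre of the other loose carton, 50 (x) x 70 (y) x 60 mm high, 0.3 kg, the taller and shorter one, standing on the bench; not to be moved. z up.
Mind the look-alikes: they are no part of the job. What is shaped like the part that bears screw_box_center but red is not meant.

How it is judged:
At the end, for the whole second after the job is handed in: The door is seated on its catch (joint below 0.025 rad), the screw box stands upright (within 0.12 rad) on the floor inside the cabinet (its centre between the doorway and the back wall and between the side walls) and is at rest (value of joint cabinet_door below 0.025 rad and x of screw_box_center in the frame of cabinet between 0.02 and 0.125 m and y of screw_box_center in the frame of cabinet between -0.09 and 0.09 m and z of screw_box_center in the frame of cabinet below 0.042 m and angle between screw_box_center's own z axis and vertical below 0.12 rad and linear speed of screw_box below 0.02 m/s); the robot touches nothing.
It fails at once if the cabinet or its door is pushed with more than 45 N (contact force between any of the fingers, the arm and cabinet above 45 N).
It fails at once if the door is slammed (closes faster than 4.5 rad/s) (velocity of joint cabinet_door below -4.5 rad/s).
It fails at once if the taller carton is moved by more than 30 mm (distance of nail_box_center from where it was at the start of the episode above 0.03 m).
It also fails if it takes over 61 s, if anything falls off the work surface, if the arm or the gripper's body presses on something with over 40 N, if the wrist force passes 120 N, or if a joint passes its speed limit or range.

## Working session

There is one attempt and no reset: what is moved stays moved. The work goes in short steps, Python scripts to look and compute and a tool call to move; the robot and the scene stay as the last step left them, time stands still between calls to the robot, and variables do not carry over. Pictures are saved under pics/ and viewed, at most 10 in all, crops included, and the job is handed in when it is done.

Besides the shell and the picture viewer there is one more tool, called after ">>>" in YAML: its name, and indented under it one key for each argument. step_arm: Moves the arm, as the interface text tells. Its arguments: {"type":"object","properties":{"commands":{"type":"array"},"force":{"type":"number"}},"required":["commands"]}

```bash
mkdir -p pics; cat > h.py <<'E'
from plant import *
import numpy as np, cv2, pickle
from scipy.spatial.transform import Rotation as R
def snap(n):
    s=get_state(); c=read_camera(n)
    if n=="wrist":
        T=np.eye(4);T[:3,:3]=R.from_quat(s["tcp_rot"]).as_matrix();T[:3,3]=s["eef_pos"]
        M=T@np.array(c["mount"]); c["Rm"]=M[:3,:3];c["o"]=M[:3,3]
    else:
        a=np.array(c["attitude"]); c["Rm"]=R.from_quat(a).as_matrix() if a.size==4 else a.reshape(3,3); c["o"]=np.array(c["eye"])
    return c
def cloud(c):
    h,w=c["z_map"].shape
    K=np.array([[c["fx"],0,c["cx"]],[0,c["fy"],c["cy"]],[0,0,1]])
    g=np.stack(np.meshgrid(np.arange(w),np.arange(h)),-1).reshape(-1,1,2).astype(float)
    u=cv2.undistortPoints(g,K,np.array(c["distortion"],float)).reshape(h,w,2)
    d=np.dstack([u[...,0],-u[...,1],-np.ones((h,w))])*c["z_map"][...,None]
    P=d@c["Rm"].T+c["o"]; P[c["z_map"]==0]=np.nan
    return P
def save(c,f): cv2.imwrite("pics/"+f,c["color"][:,:,::-1])
E
python3 - <<'E'
from h import *
s=get_state();print(s)
a=snap("top");b=snap("scene")
pickle.dump((a,b),open("tb.pkl","wb"))
print(a["o"],b["o"])
cv2.imwrite("pics/a.png",np.vstack([cv2.resize(np.hstack([a["color"],b["color"]]),(800,300))])[:,:,::-1])
save(a,"top.png");save(b,"scene.png")
E
```

```text
{'time': 0.0, 'qpos': array([ 1.05398340e+00,  2.87166786e-01,  1.57820078e+00, -3.79502716e-05,
        1.27858722e+00, -1.49978508e-01]), 'dq': array([-0.00140689, -0.00034973, -0.00207904,  0.00115709,  0.00117765,
        0.00048818]), 'joint_efforts': array([-9.32484340e-06, -4.05968285e+01, -2.92627680e+01, -1.44258938e-04,
        5.75214304e-03,  9.15890467e-06]), 'eef_pos': array([0.24174782, 0.62954698, 0.24393352]), 'tcp_rot': array([ 1.82384999e-01,  9.83226483e-01, -1.12197339e-03, -3.69342874e-04]), 'contact_force': array([ 0.24680693, -0.63078686, -0.4527488 ]), 'wrist_torque': array([-0.01006749,  0.01884025,  0.05678452]), 'finger_force': 0.0, 'opening': 1.0013911277515362}
[ 0.37266215 -0.05320917  1.04117733] [-0.03750773 -0.8343006   0.62306586]
```

View pics/top.png

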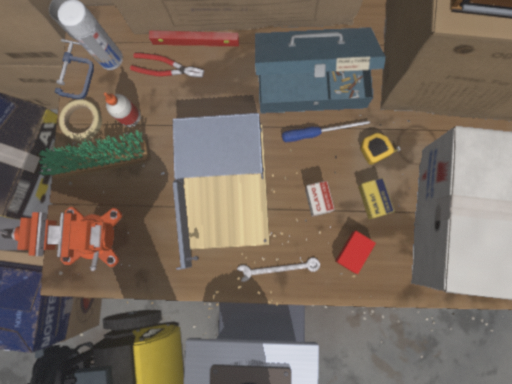

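View pics/scene.png

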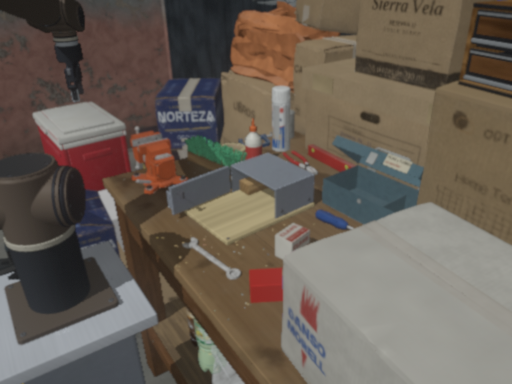

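The top view shows the cabinet roof at about (218,145), the door open along x≈183 (rows 180-268), cartons at (320,197) and (377,198), and the red look-alike at (356,252). The scene view shows the same layout, with one carton at (292,240). Next I'll measure heights and footprints.

```bash
python3 - <<'E'
from h import *
a,b=pickle.load(open("tb.pkl","rb"))
P=cloud(a);Z=P[...,2]
print("bench",np.nanmedian(Z[200:240,285:300]))
def rect(m,n):
    q=P[m]; 
    if len(q)<10: print(n,"few");return
    r=cv2.minAreaRect(q[:,:2].astype(np.float32)); print(n,len(q),np.round(r[0],4),np.round(r[1],4),round(r[2],1),"z",np.percentile(q[:,2],[5,50,95]).round(4))
def lab(x0,y0,x1,y1,zl,zh,n):
    m=np.zeros(Z.shape,bool);m[y0:y1,x0:x1]=True
    m&=(Z>zl)&(Z<zh)
    k,L,S,C=cv2.connectedComponentsWithStats(m.astype(np.uint8))
    if k<2: print(n,'none');return
    i=1+np.argmax(S[1:,4]); rect(L==i,n); return L==i
lab(298,170,342,225,.03,.08,"A")
lab(350,170,402,225,.03,.08,"B")
lab(330,225,385,280,.03,.08,"red")
lab(165,90,275,185,.085,.12,"roof")
lab(185,175,275,255,.005,.025,"board")
m=lab(165,175,195,275,.07,.13,"door")
for y in range(175,275,8):
    mm=m.copy(); mm[:y]=0; mm[y+8:]=0
    if mm.any(): q=P[mm]; print(q[:,0].mean().round(4),q[:,1].min().round(4),q[:,1].max().round(4),len(q))
E
```

```text
bench 0.0005763168509782535
A 695 [ 0.4937 -0.1547] [0.0704 0.0508] 14.4 z [0.0505 0.0609 0.0642]
B 876 [ 0.4981 -0.2914] [0.0853 0.0559] 17.3 z [0.0412 0.0459 0.049 ]
red 920 [ 0.3714 -0.2421] [0.0567 0.0855] 59.9 z [0.0421 0.046  0.0489]
roof 5251 [0.5972 0.0879] [0.1551 0.2044] 4.8 z [0.0977 0.1005 0.1033]
board 5716 [0.4619 0.0684] [0.1764 0.2017] 4.4 z [0.0094 0.0125 0.0156]
door 725 [0.429  0.1553] [0.2096 0.0504] 2.2 z [0.0741 0.0988 0.1027]
0.5285 0.1341 0.184 91
0.5071 0.1721 0.1817 54
0.4892 0.168 0.1805 56
0.4708 0.1665 0.1775 57
0.4525 0.1637 0.1743 58
0.4346 0.1609 0.1716 56
0.4167 0.1583 0.1707 55
0.3988 0.1552 0.1676 57
0.3811 0.1523 0.1642 59
0.3631 0.1503 0.1609 58
0.3461 0.127 0.1575 77
0.3299 0.1461 0.1693 47
```

>>> step_arm:
  commands:
    - {"gripper": -1,"spin": -7.7}
    - {"gripper": -1,"spin": -7.7}
    - {"gripper": -1,"spin": -7.7}
    - {"gripper": -1,"spin": -7.7}
    - {"gripper": -1,"spin": -7.5}
    - {"gripper": -1,"x": -16,"y": -44}
    - {"gripper": -1,"x": -16,"y": -44}
    - {"gripper": -1,"x": -16,"y": -44}
    - {"gripper": -1,"x": -16,"y": -44}
    - {"gripper": -1,"x": -16,"y": -44}

```text
invalid input
```

>>> step_arm:
  commands:
    - {"gripper": -1,"x": -17,"y": -43}
    - {"gripper": -1,"x": -17,"y": -43}
    - {"gripper": -1,"x": -17,"y": -43}
    - {"gripper": -1,"x": -17,"y": -43}
    - {"gripper": -1,"x": 14,"y": -46}
    - {"gripper": -1,"x": 14,"y": -46}
    - {"gripper": -1,"x": 14,"y": -46}
    - {"gripper": -1,"x": 14,"y": -46}
    - {"gripper": -1}
    - {"gripper": -1}

```text
invalid input
```

```bash
cat >> h.py <<'E'
def go(tx,ty,yaw=None):
    "print shift in tool axes to world xy"
    s=get_state();M=R.from_quat(s["tcp_rot"]).as_matrix();p=s["eef_pos"]
    d=np.array([tx,ty,0])-p; d[2]=0
    y=np.degrees(np.arctan2(M[1,1],M[0,1]))
    print("t",round(s["time"],2),"p",p.round(4),"yaw_y",y.round(2),"tool shift mm",(M.T@d*1000).round(1),"F",s["contact_force"].round(1),"op",round(s["opening"],3))
    return M,p
E
python3 - <<'E'
from h import *
go(.498,-.291)
c=snap("wrist");print(np.array(c["mount"]).round(3));pickle.dump(c,open("w1.pkl","wb"));save(c,"w1.png")
E
```

```text
t 0.1 p [0.2417 0.6296 0.2441] yaw_y 68.99 tool shift mm [-569.3 -767.5    1.5] F [ 0.9 -0.1  0.1] op 0.994
[[ 0.001  0.945  0.327  0.086]
 [ 1.    -0.001  0.     0.   ]
 [ 0.001  0.327 -0.945 -0.13 ]
 [ 0.     0.     0.     1.   ]]
```

View pics/w1.png

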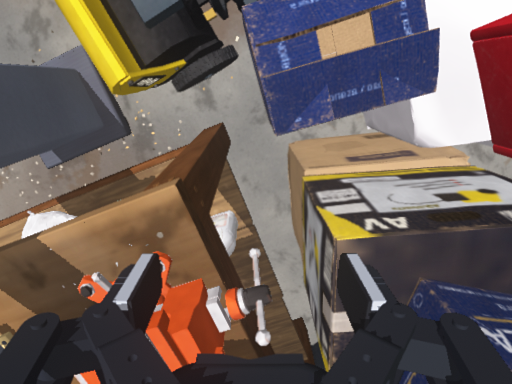

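The wrist view still shows the start area (orange vise, bench edge), because both moves were refused. I'll send complete rows.

>>> step_arm:
  commands:
    - {"gripper": -1,"x": 0,"y": 0,"z": 0,"spin": -7.7}
    - {"gripper": -1,"x": 0,"y": 0,"z": 0,"spin": -7.7}
    - {"gripper": -1,"x": 0,"y": 0,"z": 0,"spin": -7.7}
    - {"gripper": -1,"x": 0,"y": 0,"z": 0,"spin": -7.7}
    - {"gripper": -1,"x": 0,"y": 0,"z": 0,"spin": -7.5}
    - {"gripper": -1,"x": -16,"y": -44,"z": 0,"spin": 0}
    - {"gripper": -1,"x": -16,"y": -44,"z": 0,"spin": 0}
    - {"gripper": -1,"x": -16,"y": -44,"z": 0,"spin": 0}
    - {"gripper": -1,"x": -16,"y": -44,"z": 0,"spin": 0}
    - {"gripper": -1,"x": -16,"y": -44,"z": 0,"spin": 0}
  force: 40

```text
time: 1.15
eef_pos: [0.3844, 0.4421, 0.245]
tcp_rot: [-0.15, 0.989, -0.0, -0.0]
contact_force: [0.6, -0.3, -0.3]
opening: 1.002
finger_force: 0.0
```

>>> step_arm:
  commands:
    - {"gripper": -1,"x": -17,"y": -43,"z": 0,"spin": 0}
    - {"gripper": -1,"x": -17,"y": -43,"z": 0,"spin": 0}
    - {"gripper": -1,"x": -17,"y": -43,"z": 0,"spin": 0}
    - {"gripper": -1,"x": -17,"y": -43,"z": 0,"spin": 0}
    - {"gripper": -1,"x": 14,"y": -46,"z": 0,"spin": 0}
    - {"gripper": -1,"x": 14,"y": -46,"z": 0,"spin": 0}
    - {"gripper": -1,"x": 14,"y": -46,"z": 0,"spin": 0}
    - {"gripper": -1,"x": 14,"y": -46,"z": 0,"spin": 0}
    - {"gripper": -1,"x": 0,"y": 0,"z": 0,"spin": 0}
    - {"gripper": -1,"x": 0,"y": 0,"z": 0,"spin": 0}

```text
time: 2.15
eef_pos: [0.5009, 0.1064, 0.2452]
tcp_rot: [-0.149, 0.989, 0.0, -0.0]
contact_force: [-0.1, 0.8, -0.6]
opening: 1.0
finger_force: 0.0
```

```bash
python3 - <<'E'
from h import *
go(.498,-.291)
c=snap("wrist");pickle.dump(c,open("w1.pkl","wb"));save(c,"w2.png")
E
```

```text
t 2.15 p [0.5009 0.1064 0.2452] yaw_y 107.12 tool shift mm [ 1.198e+02 -3.789e+02 -2.000e-01] F [-0.1  0.8 -0.6] op 1.0
```

View pics/w2.png

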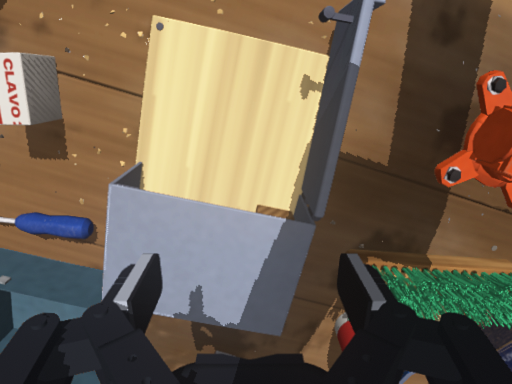

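The wrist view shows the cabinet from above: roof front edge (110,185)-(312,224), board front edge (152,15)-(328,55), door top edge (312,215)-(375,5).

```bash
python3 - <<'E'
from h import *
c=pickle.load(open("w1.pkl","rb"));P=cloud(c);Z=P[...,2]
def pt(u,v,z):
    K=np.array([[c["fx"],0,c["cx"]],[0,c["fy"],c["cy"]],[0,0,1]])
    q=cv2.undistortPoints(np.array([[[u,v]]],float),K,np.array(c["distortion"],float))[0,0]
    d=c["Rm"]@np.array([q[0],-q[1],-1]); return (c["o"]+d*(z-c["o"][2])/d[2])
# roof front edge: per column, first roof pixel
E=[]
for u in range(118,290,4):
    v=np.where((Z[:,u]>.09)&(Z[:,u]<.11)&(np.arange(384)>150))[0]
    if len(v): E.append(pt(u,v[0]-.5,.1)[:2])
E=np.array(E);f=cv2.fitLine(E.astype(np.float32),cv2.DIST_HUBER,0,.01,.01).ravel()
print("front edge dir",np.degrees(np.arctan2(f[1],f[0])),f[2:])
F=[]
for u in range(158,310,4):
    v=np.where((Z[:,u]>.007)&(Z[:,u]<.02))[0]
    if len(v): F.append(pt(u,v[0]-.5,.012)[:2])
F=np.array(F);g=cv2.fitLine(F.astype(np.float32),cv2.DIST_HUBER,0,.01,.01).ravel()
print("board front dir",np.degrees(np.arctan2(g[1],g[0])),g[2:])
for n,(u,v,z) in dict(roofR=(108,184,.1),roofL=(312,224,.1),bR=(152,15,.012),bL=(328,55,.012),doorFar=(376,2,.1),doorH=(318,217,.1)).items(): print(n,pt(u,v,z).round(4),P[min(v+2,383),u].round(4))
E
```

```text
front edge dir -85.31589 [0.53292245 0.07325162]
board front dir -85.28362 [0.3751518  0.04634181]
roofR [ 0.5419 -0.0176  0.1   ] [ 5.892e-01 -5.320e-02  2.000e-04]
roofL [0.5241 0.1777 0.1   ] [0.5257 0.178  0.1011]
bR [ 0.3825 -0.0358  0.012 ] [ 0.3846 -0.0349  0.0135]
bL [0.3656 0.1544 0.012 ] [0.3677 0.1549 0.0134]
doorFar [0.3294 0.159  0.1   ] [nan nan nan]
doorH [0.5156 0.1806 0.1   ] [0.5204 0.1843 0.0918]
```

>>> step_arm:
  commands:
    - {"gripper": -1,"x": 15,"y": -47,"z": 0,"spin": 0}
    - {"gripper": -1,"x": 15,"y": -47,"z": 0,"spin": 0}
    - {"gripper": -1,"x": 15,"y": -47,"z": 0,"spin": 0}
    - {"gripper": -1,"x": 15,"y": -47,"z": 0,"spin": 0}
    - {"gripper": -1,"x": 15,"y": -47,"z": 0,"spin": 0}
    - {"gripper": -1,"x": 15,"y": -47,"z": 0,"spin": 0}
    - {"gripper": -1,"x": 10,"y": -30,"z": 0,"spin": 0}
    - {"gripper": -1,"x": 0,"y": 0,"z": 0,"spin": 0}
    - {"gripper": -1,"x": 0,"y": 0,"z": 0,"spin": 0}
    - {"gripper": -1,"x": 0,"y": 0,"z": 0,"spin": 0}

```text
time: 3.2
eef_pos: [0.4986, -0.2183, 0.245]
tcp_rot: [-0.151, 0.988, 0.0, -0.0]
contact_force: [0.8, 0.9, 0.1]
opening: 1.001
finger_force: 0.0
```

```bash
python3 - <<'E'
from h import *
go(.498,-.291)
c=snap("wrist");pickle.dump(c,open("w3.pkl","wb"));save(c,"w3.png")
P=cloud(c);Z=P[...,2]
m=((Z>.035)&(Z<.056)&(np.hypot(P[...,0]-.498,P[...,1]+.291)<.07)).astype(np.uint8)
k,L,S,C=cv2.connectedComponentsWithStats(m);i=1+np.argmax(S[1:,4]);q=P[L==i]
q=q[abs(q[:,2]-np.percentile(q[:,2],80))<.004]
r=cv2.minAreaRect(q[:,:2].astype(np.float32));print(r,np.median(q[:,2]),len(q))
E
```

```text
t 3.2 p [ 0.4986 -0.2183  0.245 ] yaw_y 107.42 tool shift mm [ 22.4 -69.1  -0.1] F [0.8 0.9 0.1] op 1.001
((0.49799826741218567, -0.28994396328926086), (0.08575257658958435, 0.05607006698846817), 18.063417434692383) 0.04635784234890322 4161
```

View pics/w3.png

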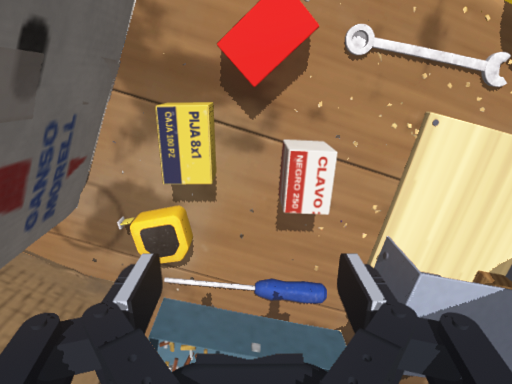

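The wrist view shows the screw box "PIJA" at (186,144) and the taller "CLAVO" carton at (308,178). The screw box measures (0.498, -0.290), yaw 18°, top at 46 mm, all consistent. The cabinet origin is about (0.533, 0.081), yaw 4.7°.

>>> step_arm:
  commands:
    - {"gripper": -1,"x": 11,"y": -34,"z": 0,"spin": -0.5}
    - {"gripper": -1,"x": 11,"y": -34,"z": 0,"spin": 0}
    - {"gripper": -1,"x": 0,"y": 0,"z": 0,"spin": 0}
    - {"gripper": -1,"x": 0,"y": 0,"z": 40,"spin": 0}
    - {"gripper": -1,"x": 0,"y": 0,"z": 40,"spin": 0}
    - {"gripper": -1,"x": 0,"y": 0,"z": 40,"spin": 0}
    - {"gripper": -1,"x": 0,"y": 0,"z": 40,"spin": 0}
    - {"gripper": -1,"x": 0,"y": 0,"z": 30,"spin": 0}
    - {"gripper": -1,"x": 0,"y": 0,"z": 15,"spin": 0}
    - {"gripper": -1,"x": 0,"y": 0,"z": 0,"spin": 0}

```text
time: 4.25
eef_pos: [0.4968, -0.2893, 0.0381]
tcp_rot: [-0.155, 0.988, 0.002, -0.002]
contact_force: [-0.5, -1.5, 0.3]
opening: 1.001
finger_force: 0.0
```

>>> step_arm:
  commands:
    - {"gripper": 1,"x": 0,"y": 0,"z": 0,"spin": 0}
    - {"gripper": 1,"x": 0,"y": 0,"z": 0,"spin": 0}
    - {"gripper": 1,"x": 0,"y": 0,"z": 0,"spin": 0}
    - {"gripper": 1,"x": 0,"y": 0,"z": 0,"spin": 0}
    - {"gripper": 1,"x": 0,"y": 0,"z": 0,"spin": 0}
    - {"gripper": 1,"x": 0,"y": 0,"z": 0,"spin": 0}
    - {"gripper": 1,"x": 0,"y": 0,"z": 0,"spin": 0}
    - {"gripper": 1,"x": 0,"y": 0,"z": 0,"spin": 0}
    - {"gripper": 1,"x": 0,"y": 0,"z": -10,"spin": 0}
    - {"gripper": 1,"x": 0,"y": 0,"z": -20,"spin": 0}
  force: 40

```text
time: 5.25
eef_pos: [0.4959, -0.2904, 0.0687]
tcp_rot: [-0.155, 0.988, 0.002, -0.002]
contact_force: [-0.4, 0.2, -4.5]
opening: 0.632
finger_force: 44.0
```

>>> step_arm:
  commands:
    - {"gripper": 1,"x": 0,"y": 0,"z": -45,"spin": 6.5}
    - {"gripper": 1,"x": 0,"y": 0,"z": -45,"spin": 6.6}
    - {"gripper": 1,"x": 0,"y": 20,"z": 0,"spin": 0}
    - {"gripper": 1,"x": 0,"y": 49,"z": 0,"spin": 0}
    - {"gripper": 1,"x": 0,"y": 49,"z": 0,"spin": 0}
    - {"gripper": 1,"x": 0,"y": 49,"z": 0,"spin": 0}
    - {"gripper": 1,"x": 0,"y": 49,"z": 0,"spin": 0}
    - {"gripper": 1,"x": 0,"y": 49,"z": 0,"spin": 0}
    - {"gripper": 1,"x": 0,"y": 45,"z": 0,"spin": 0}
    - {"gripper": 1,"x": 0,"y": 32,"z": 0,"spin": 0}

```text
time: 6.25
eef_pos: [0.4672, 0.0522, 0.1587]
tcp_rot: [-0.042, 0.999, 0.0, -0.002]
contact_force: [1.0, -0.7, -4.9]
opening: 0.629
finger_force: 44.7
```

>>> step_arm:
  commands:
    - {"gripper": 1,"x": 0,"y": 0,"z": 0,"spin": 0}
    - {"gripper": 1,"x": 0,"y": 0,"z": 0,"spin": 0}
    - {"gripper": 1,"x": 0,"y": 0,"z": 25,"spin": 0}
    - {"gripper": 1,"x": 0,"y": 0,"z": 25,"spin": 0}
    - {"gripper": 1,"x": 0,"y": 0,"z": 20,"spin": 0}
    - {"gripper": 1,"x": 0,"y": 0,"z": 20,"spin": 0}
    - {"gripper": 1,"x": 0,"y": 0,"z": 0,"spin": 0}
    - {"gripper": 1,"x": 0,"y": 0,"z": 0,"spin": 0}
    - {"gripper": 1,"x": 0,"y": 0,"z": 0,"spin": 0}
    - {"gripper": 1,"x": 0,"y": 0,"z": 0,"spin": 0}

```text
time: 7.25
eef_pos: [0.4709, 0.0488, 0.0717]
tcp_rot: [-0.041, 0.999, -0.0, 0.001]
contact_force: [0.3, 0.2, -5.2]
opening: 0.632
finger_force: 44.9
```

```bash
python3 - <<'E'
from h import *
go(.517,.0546)
c=snap("wrist");save(c,"w4.png")
E
```

```text
t 7.25 p [0.4709 0.0488 0.0717] yaw_y 94.66 tool shift mm [-46.4   2.    0.1] F [ 0.3  0.2 -5.2] op 0.632
```

View pics/w4.png

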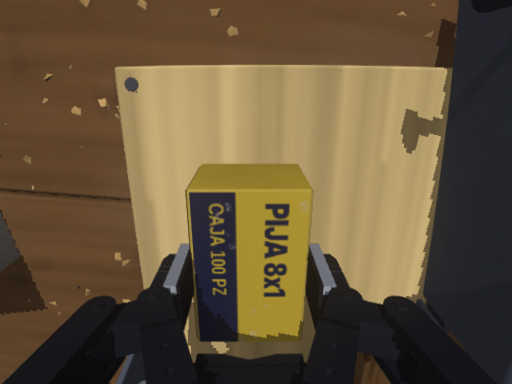

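The view shows the box square to the board, held centrally at (250,265). I'll carry it in under the roof and set it down.

>>> step_arm:
  commands:
    - {"gripper": 1,"x": 0,"y": 1,"z": 13,"spin": 0}
    - {"gripper": 1,"x": 0,"y": 1,"z": 0,"spin": 0}
    - {"gripper": 1,"x": -12,"y": 0,"z": 0,"spin": 0}
    - {"gripper": 1,"x": -12,"y": 0,"z": 0,"spin": 0}
    - {"gripper": 1,"x": -12,"y": 0,"z": 0,"spin": 0}
    - {"gripper": 1,"x": -8,"y": 0,"z": 0,"spin": 0}
    - {"gripper": 1,"x": 0,"y": 0,"z": 0,"spin": 0}
    - {"gripper": 1,"x": 0,"y": 0,"z": 4,"spin": 0}
    - {"gripper": 1,"x": 0,"y": 0,"z": 2,"spin": 0}
    - {"gripper": 1,"x": 0,"y": 0,"z": 0,"spin": 0}

```text
time: 8.3
eef_pos: [0.5146, 0.0548, 0.055]
tcp_rot: [-0.041, 0.999, -0.0, -0.0]
contact_force: [-7.9, 0.1, 16.6]
opening: 0.63
finger_force: 47.3
```

>>> step_arm:
  commands:
    - {"gripper": 1,"x": 0,"y": 0,"z": -3,"spin": 0}
    - {"gripper": 1,"x": 0,"y": 0,"z": 0,"spin": 0}
    - {"gripper": 1,"x": 0,"y": 0,"z": 0,"spin": 0}
    - {"gripper": 1,"x": 0,"y": 0,"z": 0,"spin": 0}
    - {"gripper": 1,"x": 0,"y": 0,"z": 0,"spin": 0}
    - {"gripper": 1,"x": 0,"y": 0,"z": 0,"spin": 0}
    - {"gripper": 1,"x": 0,"y": 0,"z": 0,"spin": 0}
    - {"gripper": 1,"x": 0,"y": 0,"z": 0,"spin": 0}
    - {"gripper": 1,"x": 0,"y": 0,"z": 0,"spin": 0}
    - {"gripper": 1,"x": 0,"y": 0,"z": 0,"spin": 0}

```text
time: 9.3
eef_pos: [0.5137, 0.0548, 0.0551]
tcp_rot: [-0.041, 0.999, -0.0, -0.0]
contact_force: [-2.2, 0.5, 5.9]
opening: 0.628
finger_force: 46.1
```

```bash
python3 - <<'E'
from h import *
M,p=go(.5,.05)
c=snap("wrist");P=cloud(c)
C=c["color"].astype(int)
m=(C[...,0]>150)&(C[...,2]<90)&(C[...,1]>110)
q=P[m]; q=q[~np.isnan(q[:,0])]
h,e=np.histogram(q[:,2],bins=np.arange(0,.12,.004));print(h,e[0])
t=q[q[:,2]>.05];print(t.min(0),t.max(0))
for r in range(150,380,30): print(r,P[r,250].round(3),C[r,250])
save(c,"w5.png")
E
```

```text
t 9.3 p [0.5137 0.0548 0.0551] yaw_y 94.69 tool shift mm [14.  -3.7  0. ] F [-2.2  0.5  5.9] op 0.628
[ 141   16   26  604    0    1    0    1    1    0    2    0    1    4
 8508   21    0    0    0    0    0    0    0    0    0    0    0    0
    0] 0.0
[0.46874929 0.02509584 0.05135357] [0.55059665 0.08319605 0.06041405]
150 [0.464 0.052 0.012] [168 144  99]
180 [0.471 0.052 0.046] [138 118  41]
210 [0.481 0.053 0.058] [162 139  47]
240 [0.495 0.054 0.059] [162 138  47]
270 [0.511 0.055 0.058] [161 137  46]
300 [0.528 0.057 0.059] [161 137  47]
330 [0.547 0.058 0.058] [159 137  50]
360 [0.502 0.055 0.117] [27 26 25]
```

The box top reads 58 mm, so it is standing on the board. I'll release it, lift, and move behind it.

>>> step_arm:
  commands:
    - {"gripper": -1,"x": 0,"y": 0,"z": 0,"spin": 0}
    - {"gripper": -1,"x": 0,"y": 0,"z": 0,"spin": 0}
    - {"gripper": -1,"x": 0,"y": 0,"z": 0,"spin": 0}
    - {"gripper": -1,"x": 0,"y": 0,"z": 0,"spin": 0}
    - {"gripper": -1,"x": 0,"y": 0,"z": 0,"spin": 0}
    - {"gripper": -1,"x": 0,"y": 0,"z": 0,"spin": 0}
    - {"gripper": -1,"x": 0,"y": 0,"z": -20,"spin": 0}
    - {"gripper": -1,"x": 0,"y": 0,"z": -30,"spin": 0}
    - {"gripper": -1,"x": 0,"y": 0,"z": 0,"spin": 0}
    - {"gripper": -1,"x": 0,"y": 0,"z": 0,"spin": 0}

```text
time: 10.35
eef_pos: [0.514, 0.0548, 0.105]
tcp_rot: [-0.041, 0.999, -0.0, 0.001]
contact_force: [0.0, 0.1, -1.1]
opening: 1.005
finger_force: 0.0
```

>>> step_arm:
  commands:
    - {"gripper": 0.4,"x": 22,"y": 0,"z": 0,"spin": 0}
    - {"gripper": 0.4,"x": 22,"y": 0,"z": 0,"spin": 0}
    - {"gripper": 0.4,"x": 22,"y": 0,"z": 0,"spin": 0}
    - {"gripper": 0.4,"x": 0,"y": 0,"z": 0,"spin": 0}
    - {"gripper": 0.4,"x": 0,"y": 0,"z": 0,"spin": 0}
    - {"gripper": 0.4,"x": 0,"y": 0,"z": 20,"spin": 0}
    - {"gripper": 0.4,"x": 0,"y": 0,"z": 20,"spin": 0}
    - {"gripper": 0.4,"x": 0,"y": 0,"z": 14,"spin": 0}
    - {"gripper": 0.4,"x": 0,"y": 0,"z": 0,"spin": 0}
    - {"gripper": 0.4,"x": 0,"y": 0,"z": 0,"spin": 0}

```text
time: 11.35
eef_pos: [0.4485, 0.0494, 0.0503]
tcp_rot: [-0.041, 0.999, 0.0, -0.0]
contact_force: [0.2, -0.0, 0.6]
opening: 0.3
finger_force: 0.0
```

```bash
python3 - <<'E'
from h import *
go(.5145,.055)
c=snap("wrist");save(c,"w6.png");P=cloud(c)
C=c["color"].astype(int)
m=(C[...,0]>120)&(C[...,2]<90)&(P[...,2]>.05)&(P[...,2]<.065)
q=P[m];r=cv2.minAreaRect(q[:,:2].astype(np.float32));print(r,q.min(0),q.max(0))
E
```

```text
t 11.35 p [0.4485 0.0494 0.0503] yaw_y 94.68 tool shift mm [-66.3   0.2  -0. ] F [ 0.2 -0.   0.6] op 0.3
((0.4653444290161133, 0.04365590959787369), (0.059367287904024124, 0.016929302364587784), 58.30034637451172) [0.44254481 0.02280883 0.05002855] [0.48251058 0.07013154 0.05961801]
```

View pics/w6.png

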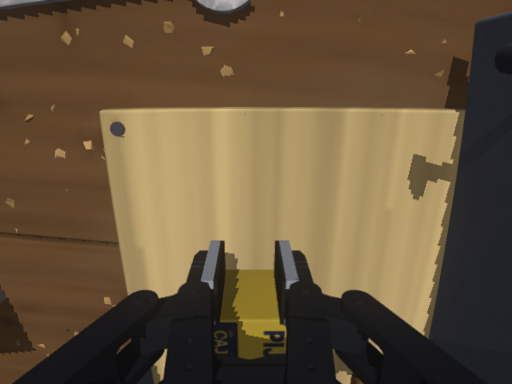

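The view shows the box centred just behind the fingers, at (250,310). I'll push it in.

>>> step_arm:
  commands:
    - {"gripper": 0.4,"x": -7,"y": 0,"z": 0,"spin": 0}
    - {"gripper": 0.4,"x": -7,"y": 0,"z": 0,"spin": 0}
    - {"gripper": 0.4,"x": -10,"y": 0,"z": 0,"spin": 0}
    - {"gripper": 0.4,"x": -20,"y": 0,"z": 0,"spin": 0}
    - {"gripper": 0.4,"x": -22,"y": 0,"z": 0,"spin": 0}
    - {"gripper": 0.4,"x": 0,"y": 0,"z": 0,"spin": 0}
    - {"gripper": 0.4,"x": 0,"y": 0,"z": 0,"spin": 0}
    - {"gripper": 0.4,"x": 0,"y": 0,"z": 0,"spin": 0}
    - {"gripper": 0.4,"x": 0,"y": 0,"z": 0,"spin": 0}
    - {"gripper": 0.4,"x": 0,"y": 0,"z": 0,"spin": 0}

```text
time: 12.4
eef_pos: [0.513, 0.0548, 0.0503]
tcp_rot: [-0.041, 0.999, 0.0, -0.0]
contact_force: [-0.6, 0.1, 0.3]
opening: 0.3
finger_force: 0.0
```

>>> step_arm:
  commands:
    - {"gripper": 0.4,"x": -2,"y": 0,"z": 0,"spin": 0}
    - {"gripper": 0.4,"x": -2,"y": 0,"z": 0,"spin": 0}
    - {"gripper": 0.4,"x": -2,"y": 0,"z": 0,"spin": 0}
    - {"gripper": 0.4,"x": 0,"y": 0,"z": 0,"spin": 0}
    - {"gripper": 0.4,"x": 0,"y": 0,"z": 0,"spin": 0}
    - {"gripper": 0.4,"x": 0,"y": 0,"z": 0,"spin": 0}
    - {"gripper": 0.4,"x": 0,"y": 0,"z": 0,"spin": 0}
    - {"gripper": 0.4,"x": 0,"y": 0,"z": 0,"spin": 0}
    - {"gripper": 0.4,"x": 0,"y": 0,"z": 0,"spin": 0}
    - {"gripper": 0.4,"x": 0,"y": 0,"z": 0,"spin": 0}

```text
time: 13.4
eef_pos: [0.5195, 0.0553, 0.0503]
tcp_rot: [-0.041, 0.999, -0.0, -0.0]
contact_force: [0.3, 0.6, -0.4]
opening: 0.298
finger_force: 0.0
```

>>> step_arm:
  commands:
    - {"gripper": 0.4,"x": 25,"y": 0,"z": 0,"spin": 0}
    - {"gripper": 0.4,"x": 35,"y": 0,"z": 0,"spin": 0}
    - {"gripper": 1,"x": 10,"y": 0,"z": -30,"spin": 0}
    - {"gripper": 1,"x": 0,"y": 0,"z": -45,"spin": 0}
    - {"gripper": 1,"x": 0,"y": 0,"z": -35,"spin": 0}
    - {"gripper": 1,"x": 0,"y": 0,"z": 0,"spin": 0}
    - {"gripper": 1,"x": 0,"y": 0,"z": 0,"spin": 0}
    - {"gripper": 1,"x": 0,"y": 0,"z": 0,"spin": 0}
    - {"gripper": 1,"x": 0,"y": 0,"z": 0,"spin": 0}
    - {"gripper": 1,"x": 0,"y": 0,"z": 0,"spin": 0}

```text
time: 14.4
eef_pos: [0.4489, 0.0497, 0.1588]
tcp_rot: [-0.041, 0.999, 0.0, -0.001]
contact_force: [-0.1, 0.6, 0.5]
opening: 0.002
finger_force: 0.0
```

```bash
python3 - <<'E'
from h import *
M,p=go(.405,.225)
c=snap("wrist");P=cloud(c);C=c["color"].astype(int)
m=(C[...,0]>90)&(C[...,2]<.5*C[...,0])&(P[...,2]>.03)&(P[...,2]<.065)
q=P[m]; print("yellow",len(q), q.min(0) if len(q) else '', q.max(0) if len(q) else '')
a,b=pickle.load(open("tb.pkl","rb"));Q=cloud(a).reshape(-1,3)
v=Q[(Q[:,0]>.33)&(Q[:,0]<.53)&(Q[:,1]>.195)&(Q[:,1]<.36)&(Q[:,2]>.02)]
for y in np.arange(.19,.36,.02):
    w=v[(v[:,1]>y)&(v[:,1]<y+.02)]
    if len(w): print(round(y,2),len(w),w[:,2].max().round(3),w[:,0].min().round(3),w[:,0].max().round(3))
sc=snap("scene");cv2.imwrite("pics/v.png",cv2.resize(np.hstack([cv2.resize(sc["color"][130:260,150:340],(526,360)),cv2.resize(c["color"],(480,360))]),(800,286))[:,:,::-1])
ca,sa=np.cos(np.radians(4.7)),np.sin(np.radians(4.7))
O=np.array([.533,.081]);Xc=np.array([ca,sa]);Yc=np.array([-sa,ca])
last=None
for th,r,o in [(1.5,.115,.045)]+[(t,.115+.025*(1.5-t)/1.3,.022) for t in np.linspace(1.5,.2,14)]:
    u=np.array([-np.sin(th),-np.cos(th)]);n=np.array([-np.cos(th),np.sin(th)])
    l=np.array([-.005,.099])+r*u+o*n; w=O+l[0]*Xc+l[1]*Yc
    if last is None: last=np.array([(p[:2]-O)@Xc,(p[:2]-O)@Yc])
    d=(l-last)*1000; last=l
    print(round(th,2),w.round(3),"tool x %.1f y %.1f"%(-d[0],d[1]))
E
```

```text
t 14.4 p [0.4489 0.0497 0.1588] yaw_y 94.69 tool shift mm [ 29.4 178.3   0.2] F [-0.1  0.6  0.5] op 0.002
yellow 815 [ 0.46273819 -0.16442863  0.03000721] [0.62649946 0.34869095 0.06293624]
0.33 464 0.107 0.334 0.454
0.35 135 0.11 0.332 0.454
1.5 [0.399 0.206] tool x 36.5 y 160.1
1.5 [0.403 0.183] tool x -1.6 y -22.9
1.4 [0.401 0.171] tool x 2.7 y -12.0
1.3 [0.401 0.159] tool x 1.4 y -12.4
1.2 [0.402 0.146] tool x 0.1 y -12.7
1.1 [0.404 0.134] tool x -1.2 y -12.8
1.0 [0.408 0.121] tool x -2.6 y -12.8
0.9 [0.413 0.109] tool x -4.0 y -12.6
0.8 [0.419 0.097] tool x -5.3 y -12.3
0.7 [0.426 0.086] tool x -6.7 y -11.8
0.6 [0.435 0.075] tool x -8.0 y -11.2
0.5 [0.445 0.066] tool x -9.2 y -10.5
0.4 [0.456 0.057] tool x -10.4 y -9.6
0.3 [0.469 0.049] tool x -11.5 y -8.6
0.2 [0.482 0.043] tool x -12.4 y -7.4
```

View pics/v.png

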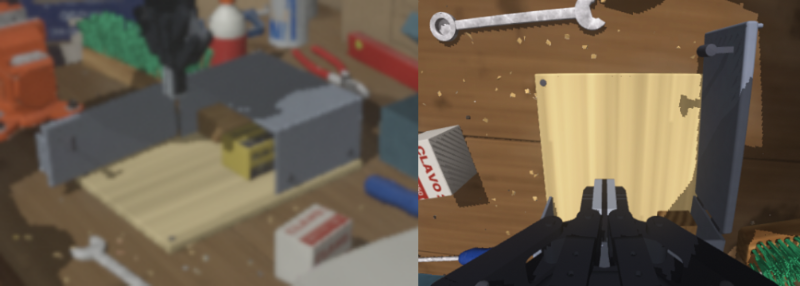

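The scene crop shows the box in the doorway, with the block beside it and the door open. The wrist view shows the door at right with its outside clear. Next I'll move outside the door.

>>> step_arm:
  commands:
    - {"gripper": 1,"x": 4,"y": 36,"z": 0,"spin": 0}
    - {"gripper": 1,"x": 4,"y": 36,"z": 0,"spin": 0}
    - {"gripper": 1,"x": 4,"y": 36,"z": 0,"spin": 0}
    - {"gripper": 1,"x": 4,"y": 36,"z": 0,"spin": 0}
    - {"gripper": 1,"x": 4,"y": 36,"z": 0,"spin": 0}
    - {"gripper": 1,"x": 0,"y": 0,"z": 0,"spin": 0}
    - {"gripper": 1,"x": 0,"y": 0,"z": 25,"spin": 0}
    - {"gripper": 1,"x": 0,"y": 0,"z": 25,"spin": 0}
    - {"gripper": 1,"x": 0,"y": 0,"z": 20,"spin": 0}
    - {"gripper": 1,"x": 0,"y": 0,"z": 0,"spin": 0}

```text
time: 15.5
eef_pos: [0.4127, 0.226, 0.0871]
tcp_rot: [-0.041, 0.999, -0.001, -0.004]
contact_force: [0.1, -0.2, -0.8]
opening: 0.003
finger_force: 0.0
```

>>> step_arm:
  commands:
    - {"gripper": 1,"x": 0,"y": -12,"z": 0,"spin": 0}
    - {"gripper": 1,"x": 0,"y": -12,"z": 0,"spin": 0}
    - {"gripper": 1,"x": 0,"y": -12,"z": 0,"spin": 0}
    - {"gripper": 1,"x": 0,"y": -9,"z": 0,"spin": 0}
    - {"gripper": 1,"x": 2,"y": -12,"z": 0,"spin": 0}
    - {"gripper": 1,"x": 1,"y": -12,"z": 0,"spin": 0}
    - {"gripper": 1,"x": 0,"y": -13,"z": 0,"spin": 0}
    - {"gripper": 1,"x": -1,"y": -13,"z": 0,"spin": 0}
    - {"gripper": 1,"x": -3,"y": -13,"z": 0,"spin": 0}
    - {"gripper": 1,"x": -4,"y": -13,"z": 0,"spin": 0}

```text
time: 16.5
eef_pos: [0.4298, 0.106, 0.0902]
tcp_rot: [-0.041, 0.999, -0.0, -0.0]
contact_force: [0.1, 0.4, 0.3]
opening: 0.001
finger_force: 0.2
```

>>> step_arm:
  commands:
    - {"gripper": 1,"x": -5,"y": -12,"z": 0,"spin": 0}
    - {"gripper": 1,"x": -6,"y": -12,"z": 0,"spin": 0}
    - {"gripper": 1,"x": -7,"y": -11,"z": 0,"spin": 0}
    - {"gripper": 1,"x": -8,"y": -11,"z": 0,"spin": 0}
    - {"gripper": 1,"x": -8,"y": -11,"z": 0,"spin": 0}
    - {"gripper": 1,"x": -6,"y": -10,"z": 0,"spin": 0}
    - {"gripper": 1,"x": 0,"y": 0,"z": 0,"spin": 0}
    - {"gripper": 1,"x": 0,"y": 0,"z": 0,"spin": 0}
    - {"gripper": 1,"x": 0,"y": 0,"z": 0,"spin": 0}
    - {"gripper": 1,"x": 0,"y": 0,"z": 0,"spin": 0}

```text
time: 17.5
eef_pos: [0.4749, 0.044, 0.0902]
tcp_rot: [-0.041, 0.999, 0.0, -0.0]
contact_force: [0.6, -0.1, -0.3]
opening: -0.002
finger_force: 0.0
```

```bash
python3 - <<'E'
from h import *
M,p=go(.5,.05)
ca,sa=np.cos(np.radians(4.7)),np.sin(np.radians(4.7))
O=np.array([.533,.081]);Xc=np.array([ca,sa]);Yc=np.array([-sa,ca])
print("tcp cab",(p[:2]-O)@Xc,(p[:2]-O)@Yc)
c=snap("top");P=cloud(c).reshape(-1,3)
l=np.c_[(P[:,:2]-O)@Xc,(P[:,:2]-O)@Yc,P[:,2]]
m=(l[:,0]>-.2)&(l[:,0]<-.004)&(abs(l[:,1])<.12)&(l[:,2]>.08)&(l[:,2]<.108)
q=l[m]
for y in np.arange(-.12,.1,.02):
    w=q[(q[:,1]>y)&(q[:,1]<y+.02)]
    if len(w): print(round(y,2),len(w),w[:,0].min().round(3),np.median(w[:,0]).round(3),w[:,0].max().round(3))
E
```

```text
t 17.5 p [0.4749 0.044  0.0902] yaw_y 94.72 tool shift mm [-25.5   3.9  -0. ] F [ 0.6 -0.1 -0.3] op -0.002
tcp cab -0.060915601038585065 -0.03209228574490596
-0.1 7 -0.07 -0.065 -0.051
0.08 31 -0.013 -0.009 -0.004
```

>>> step_arm:
  commands:
    - {"gripper": 1,"x": -5,"y": -3,"z": 0,"spin": 0}
    - {"gripper": 1,"x": -5,"y": -3,"z": 0,"spin": 0}
    - {"gripper": 1,"x": -5,"y": -2,"z": 0,"spin": 0}
    - {"gripper": 1,"x": -4,"y": 0,"z": 0,"spin": 0}
    - {"gripper": 1,"x": -2,"y": 0,"z": 0,"spin": 0}
    - {"gripper": 1,"x": -2,"y": 0,"z": 0,"spin": 0}
    - {"gripper": 1,"x": -2,"y": 0,"z": 0,"spin": 0}
    - {"gripper": 1,"x": -1,"y": 0,"z": 0,"spin": 0}
    - {"gripper": 1,"x": 0,"y": 0,"z": 0,"spin": 0}
    - {"gripper": 1,"x": 0,"y": 0,"z": 0,"spin": 0}

```text
time: 18.55
eef_pos: [0.5019, 0.0378, 0.0904]
tcp_rot: [-0.041, 0.999, 0.0, 0.0]
contact_force: [-0.4, 0.4, 0.5]
opening: -0.001
finger_force: 0.0
```

>>> step_arm:
  commands:
    - {"gripper": 1,"x": -1,"y": 0,"z": 0,"spin": 0}
    - {"gripper": 1,"x": -1,"y": 0,"z": 0,"spin": 0}
    - {"gripper": 1,"x": -1,"y": 0,"z": 0,"spin": 0}
    - {"gripper": 1,"x": -1,"y": 0,"z": 0,"spin": 0}
    - {"gripper": 1,"x": -1,"y": 0,"z": 0,"spin": 0}
    - {"gripper": 1,"x": -1,"y": 0,"z": 0,"spin": 0}
    - {"gripper": 1,"x": 0,"y": 0,"z": 0,"spin": 0}
    - {"gripper": 1,"x": 0,"y": 0,"z": 0,"spin": 0}
    - {"gripper": 1,"x": 0,"y": 0,"z": 0,"spin": 0}
    - {"gripper": 1,"x": 0,"y": 0,"z": 0,"spin": 0}

```text
time: 19.55
eef_pos: [0.5078, 0.0382, 0.0902]
tcp_rot: [-0.041, 0.999, -0.0, -0.0]
contact_force: [-2.7, -2.2, 0.4]
opening: 0.003
finger_force: 1.1
```

>>> step_arm:
  commands:
    - {"gripper": 1,"x": -1,"y": 0,"z": 0,"spin": 0}
    - {"gripper": 1,"x": -1,"y": 0,"z": 0,"spin": 0}
    - {"gripper": 1,"x": -1,"y": 0,"z": 0,"spin": 0}
    - {"gripper": 1,"x": 0,"y": 0,"z": 0,"spin": 0}
    - {"gripper": 1,"x": 0,"y": 0,"z": 0,"spin": 0}
    - {"gripper": 1,"x": 0,"y": 0,"z": 0,"spin": 0}
    - {"gripper": 1,"x": 0,"y": 0,"z": 0,"spin": 0}
    - {"gripper": 1,"x": 0,"y": 0,"z": 0,"spin": 0}
    - {"gripper": 1,"x": 0,"y": 0,"z": 0,"spin": 0}
    - {"gripper": 1,"x": 0,"y": 0,"z": 0,"spin": 0}

```text
time: 20.55
eef_pos: [0.5108, 0.0385, 0.0903]
tcp_rot: [-0.041, 0.999, -0.0, 0.0]
contact_force: [-0.8, 0.5, -0.5]
opening: -0.004
finger_force: 0.0
```

>>> step_arm:
  commands:
    - {"gripper": 1,"x": -1,"y": 0,"z": 0,"spin": 0}
    - {"gripper": 1,"x": -1,"y": 0,"z": 0,"spin": 0}
    - {"gripper": 1,"x": -1,"y": 0,"z": 0,"spin": 0}
    - {"gripper": 1,"x": -1,"y": 0,"z": 0,"spin": 0}
    - {"gripper": 1,"x": 0,"y": 0,"z": 0,"spin": 0}
    - {"gripper": 1,"x": 0,"y": 0,"z": 0,"spin": 0}
    - {"gripper": 1,"x": 0,"y": 0,"z": 0,"spin": 0}
    - {"gripper": 1,"x": 0,"y": 0,"z": 0,"spin": 0}
    - {"gripper": 1,"x": 0,"y": 0,"z": 0,"spin": 0}
    - {"gripper": 1,"x": 0,"y": 0,"z": 0,"spin": 0}

```text
time: 21.55
eef_pos: [0.5148, 0.0389, 0.0903]
tcp_rot: [-0.041, 0.999, -0.0, -0.0]
contact_force: [-0.6, -0.2, 0.0]
opening: 0.003
finger_force: 0.0
```

>>> step_arm:
  commands:
    - {"gripper": 1,"x": -1,"y": 0,"z": 0,"spin": 0}
    - {"gripper": 1,"x": -1,"y": 0,"z": 0,"spin": 0}
    - {"gripper": 1,"x": 0,"y": 0,"z": 0,"spin": 0}
    - {"gripper": 1,"x": 0,"y": 0,"z": 0,"spin": 0}
    - {"gripper": 1,"x": 0,"y": 0,"z": 0,"spin": 0}
    - {"gripper": 1,"x": 0,"y": 0,"z": 0,"spin": 0}
    - {"gripper": 1,"x": 0,"y": 0,"z": 0,"spin": 0}
    - {"gripper": 1,"x": 0,"y": 0,"z": 0,"spin": 0}
    - {"gripper": 1,"x": 0,"y": 0,"z": 0,"spin": 0}
    - {"gripper": 1,"x": 0,"y": 0,"z": 0,"spin": 0}

```text
time: 22.55
eef_pos: [0.5154, 0.0389, 0.0902]
tcp_rot: [-0.041, 0.999, -0.0, -0.002]
contact_force: [-5.0, -1.6, 4.4]
opening: -0.004
finger_force: 2.8
```

>>> step_arm:
  commands:
    - {"gripper": 1,"x": -1,"y": 0,"z": 0,"spin": 0}
    - {"gripper": 1,"x": 0,"y": 0,"z": 0,"spin": 0}
    - {"gripper": 1,"x": 0,"y": 0,"z": 0,"spin": 0}
    - {"gripper": 1,"x": 5,"y": 0,"z": 0,"spin": 0}
    - {"gripper": 1,"x": 20,"y": 0,"z": 0,"spin": 0}
    - {"gripper": 1,"x": 30,"y": 0,"z": 0,"spin": 0}
    - {"gripper": 1,"x": 0,"y": 0,"z": -40,"spin": 0}
    - {"gripper": 1,"x": 0,"y": 0,"z": -40,"spin": 0}
    - {"gripper": 1,"x": 0,"y": 0,"z": -40,"spin": 0}
    - {"gripper": 1,"x": 0,"y": 0,"z": 0,"spin": 0}

```text
time: 23.55
eef_pos: [0.4669, 0.0342, 0.2174]
tcp_rot: [-0.041, 0.999, -0.001, 0.007]
contact_force: [-0.1, 0.5, 0.4]
opening: -0.0
finger_force: 0.0
```

>>> step_arm:
  commands:
    - {"gripper": 1,"x": 0,"y": 40,"z": 0,"spin": 0}
    - {"gripper": 1,"x": 0,"y": 45,"z": 0,"spin": 0}
    - {"gripper": 1,"x": 0,"y": 45,"z": 0,"spin": 0}
    - {"gripper": 1,"x": 0,"y": 45,"z": 0,"spin": 0}
    - {"gripper": 1,"x": 0,"y": 45,"z": 0,"spin": 0}
    - {"gripper": 1,"x": 0,"y": 45,"z": 0,"spin": 0}
    - {"gripper": 1,"x": 0,"y": 30,"z": 0,"spin": 0}
    - {"gripper": 1,"x": 0,"y": 0,"z": 0,"spin": 0}
    - {"gripper": 1,"x": 0,"y": 0,"z": 0,"spin": 0}
    - {"gripper": 1,"x": 0,"y": 0,"z": 0,"spin": 0}

```text
time: 24.55
eef_pos: [0.4389, 0.3278, 0.2098]
tcp_rot: [-0.041, 0.999, -0.0, -0.0]
contact_force: [-0.5, 0.6, 0.3]
opening: -0.0
finger_force: 0.0
```

```bash
python3 - <<'E'
from h import *
c=snap("top");a,b=pickle.load(open("tb.pkl","rb"));s=snap("scene")
cv2.imwrite("pics/f.png",cv2.resize(np.hstack([cv2.resize(c["color"][90:280,150:403],(512,384)),cv2.resize(s["color"][130:260,150:323],(512,384))]),(800,300))[:,:,::-1])
P=cloud(c).reshape(-1,3)
ca,sa=np.cos(np.radians(4.7)),np.sin(np.radians(4.7))
O=np.array([.533,.081]);Xc=np.array([ca,sa]);Yc=np.array([-sa,ca])
l=np.c_[(P[:,:2]-O)@Xc,(P[:,:2]-O)@Yc,P[:,2]]
m=(l[:,0]>-.1)&(l[:,0]<.04)&(abs(l[:,1])<.12)&(l[:,2]>.09)&(l[:,2]<.11);q=l[m]
for y in np.arange(-.1,.1,.02):
    w=q[(q[:,1]>y)&(q[:,1]<y+.02)]
    if len(w): print(round(y,2),len(w),w[:,0].min().round(4))
E
```

```text
-0.1 196 -0.011
-0.08 196 -0.0113
-0.06 198 -0.0113
-0.04 198 -0.0109
-0.02 190 -0.0111
0.0 195 -0.011
0.02 194 -0.0112
0.04 197 -0.0109
0.06 188 -0.0111
0.08 195 -0.011
```

View pics/f.png

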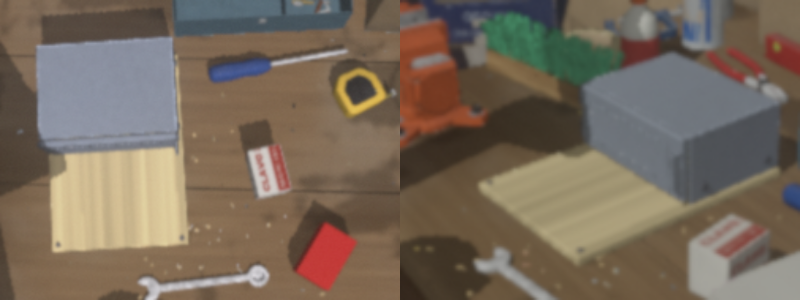

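The view shows the door flush across the whole doorway (front edge uniformly at -11 mm), the box inside and the taller carton still in place.

```bash
python3 -c "
from plant import *
print(sign_off())"
```

```text
the job is handed in; nothing more can be done
None
```

I put the screw box in the cabinet standing on its base, pushed the door shut over its catch until it sat flush across the doorway, left the taller carton in place, and handed the job in at about 25 s; the hand-in gave no verdict.

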